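# Clamp a painted coupon on an infrared spectrometer

## Task

A painted coupon lies ready on the measuring window of the infrared spectrometer. With a fingertip or the outside of a finger, push the pressure arm round until it is fully home against its stop over the coupon, and then push its cam lever all the way down so that the anvil clamps the coupon. Do not shift or pick up the coupon, and leave all the other things where they are.

Things in the scene. Friction and masses are not known exactly. Their poses are not given: they have to be found in the camera images.
- spectrometer: white bench-top infrared spectrometer, fixed. Origin on the bench under the centre of the measuring window; x points from the window to its back, y to the left as seen from its front, z up. Its low sample deck (top 65 mm high) spans x = -85 to 75, y = -110 to 110 mm; behind it the optics housing, 125 mm high, spans x = 75 to 275 mm, with a blue folder (7 mm) on it. The arm's post stands at (0, -85) mm
- window (a point): centre of the measuring window, on the top face of a round steel plate, 62 mm in diameter, 69 mm above the bench. The coupon lies on it
- post (a point): point on the vertical axis about which the pressure arm turns, level with the middle of the strap, 94 mm above the bench; axes as the spectrometer's
- pressure_arm (a joint): swing of the pressure arm about the post, rad. 0 = fully home at its stop: it points from the post along the spectrometer's +y, the anvil over the window. It grows as it swings away, counter-clockwise from above (at 1.57 it points along the spectrometer's -x; at most 2.1). Starts at 0.95 to 1.95. Friction holds it where it is left; about 2 N at the nose moves it
- nose (a point): middle of the arm's nose, 112 mm from the post axis: the place to push. y points along the arm away from the post, x across it towards home. The arm is an aluminium strap 18 mm wide, 88 to 100 mm above the bench; at 85 mm its head, 28 mm square, has a fork 122 mm high for the lever; the nose beyond, 16 mm wide, ends at 129 mm in an upturned tab 20 mm wide, 118 mm high
- cam_lever (a joint): angle of the cam lever above level, rad. 0 = right down, flat back along the strap from the head towards the post (top then 117.5 mm above the bench). Starts up, at 0.85 to 1.05 (at most 1.05). It moves with the arm. Friction holds it where it is left; 2 to 5 N down on it moves it, least near its end. Smooth. It drives the anvil down 7 mm
- lever_pivot (a point): middle of the lever's pin in the head, 85 mm from the post axis and 112 mm above the bench; axes as nose
- lever_tip (a point): centre of the upper face of the lever's black grip plate (20 mm wide, 24 mm long, its far end 70 mm from the pin), 58 mm from the pin. -y points along the lever away from the pin, z out of its upper face
- anvil: the small steel anvil, 10 mm in diameter, sprung under the arm's head, 85 mm from the post axis: 3 to 5 mm clear of the coupon while the lever is up, pressed on it with about 6 N when the lever is down. Origin on its axis, 6 mm below its tip
- coupon: the coupon, a round grey painted steel disc 25 mm in diameter and 4 mm thick, about 15 g, loose on the window; origin at the centre of its underside
- vial: crimped 20 ml glass vial, 23 mm in diameter, 75 mm tall, standing loose near the back left corner of the deck; origin at the centre of its foot
- tweezers: steel tweezers, 125 mm long, 8 mm high, lying loose on the front left of the deck; origin at the middle of their underside, x along their length
- dish: clear lidded dish with spare coupons, 92 mm in diameter, 16 mm high, loose on the bench before the right of the spectrometer; origin at the centre of its underside
- wash_bottle: white wash bottle with a bent spout, 64 mm in diameter, 193 mm tall in all, loose on the bench some 27 cm before the spectrometer's window; origin at the centre of its foot
- mouse: black computer mouse, 106 x 60 x 34 mm, loose on the bench before the left half of the spectrometer; origin at the centre of its underside
- jar: white screw-top jar with a black cap, 52 mm in diameter, 72 mm tall, loose on the bench to the right of the optics housing; origin at the centre of its foot
Things that resemble listed ones, but are neither listed nor needed, are in the scene too. Of the things that look like the coupon, the smaller one is meant.

How it is judged:
By the outcome, as a careful person would: the job done as asked, in the order asked, and still so for the second after the job is handed in, with the robot touching nothing.
It also fails if it takes over 48 s, if anything falls off the work surface, if the arm or the gripper's body presses on something with over 40 N, if the wrist force passes 120 N, or if a joint passes its speed limit or range.

## Robot

A 6-joint arm with a two-finger parallel gripper is mounted at the origin on the work surface. World frame = base frame: x ahead of the robot, y to its left, z up, the work surface at z = 0. Lengths are in m, angles in rad, forces in N, time in s.
With the tool pointing down it reaches from about 0.225 to 0.875 m from the base axis. Payload 3.4 kg.
Tool frame: the origin (TCP) lies midway between the tips of the shut fingers; the grasp point (between the pads) lies 19 mm behind it (manip.pinch_z is the z of the grasp point in the tool frame, in m); z points along the fingers, x is the direction in which the jaws open and shut, and the axes are right-handed (so a half turn about z gives the same grasp; the last joint's range is limited). The gripper opens to 85 mm and grips with 20 to 120 N. Pads are 22 mm wide; open, the fingers measure 114 mm over their backs; the gripper's body (76 mm by 85 mm) begins 54 mm behind the grasp point. The pads swing forward as they close: fully open they stand 13 mm farther back than shut.
Start: joints at [-1.24, 0.276, 1.505, -0, 1.361, -0.121], TCP at [0.251, -0.517, 0.231] pointing down, gripper open.
Joint ranges: [-2.89, 2.89], [-0.75, 2.08], [0.22, 2.7], [-1.18, 4.32], [0.11, 2.71], [-2.7, 2.7]. Speed limits (rad/s): [2.57, 2.57, 3.14, 3.14, 3.14, 3.14].

## Interface

Orientations are given as a unit quaternion [w, x, y, z].
In Python, from rig import manip gives the robot as it stands. The module is installed in compiled form; this text tells all that it offers.
- The arm moves only by the tool drive_tool, never from a script. Its argument "steps" is a list of rows, each a list of 5 numbers: the shift along the tool's x, y, z in mm, then the turn about the tool's z in rad, then the gripper command: -1 is shut, 1 is fully open, values between are in proportion. A call has 1 to 5 rows; each row is the pose to reach, as a shift and turn from the pose measured when the call began, along the tool's axes at that moment; what a row does not reach only later rows make up. A row lasts 1/10 s, in which the tool goes at most 50 mm and 8.59 degrees, less where a joint would pass 70% of its speed; a pose out of reach is approached as far as the arm can. A call with a gripper value outside its range is refused whole. The fingers move at their own pace and stop on an object; "squeeze" is the grip in N (left out, the last holds). Time passes only in rows, so rows that repeat a pose let the fingers close. It gives the time, the measured TCP pose, the force and the opening at its end, in the units of the state.
- manip.get_state(): the state, without advancing time (a new reading comes with each control period).
- manip.get_image(name): name is "scene" or "top"; returns the picture (480x640x3 uint8, blue, green, red); there is no depth.
- manip.get_calibration(name): a dict with "camera_matrix" (3x3 intrinsics, pixels), "rvec" (rotation vector, rad) and "tvec" (3), from world to camera coordinates, as OpenCV has them. Camera axes: x right, y down, z forward; pixel columns grow to the right and rows downward; lengths in m; the calibration is good to about 2 mm. A picture is of the moment at which its call begins. get_calibration takes no time and is no camera call.
- manip.sign_off(): hands the job in, once; it reports no verdict.
Trained networks look in the newest picture that a camera, given by its name, has taken for a name from the list of things; names that differ only in an ending like _2 or _b are one class to them, and where a whole thing is asked for, a point or a joint stands for the part that bears it (a point fixed in the world has none). Each returns a list of dicts, best first, with "conf" (0 to 1); they miss things now and then, are a little off and sometimes report something else, mostly with a low value. They report only what shows in the picture. A call takes as long as a camera call. They do not tell look-alikes from the thing itself.
- manip.masks_of(camera, name): "pixels" (480x640 bool, what is visible of it) and "location" ([column, row] in pixels, amid what is visible of it).
The state is a dict: "clock": time; "qpos": joint angles; "qd": joint speeds; "effort": joint torques, N m; "position": TCP position; "ee_rot": TCP orientation; "contact_force": force on the tool from outside, world axes, zero at the start; "moment": the same for the moment, N m; "width": finger opening in m.
Only numpy, scipy, OpenCV 4.12 (cv2) and the standard library are available. Lean on these libraries where they do the work, as an engineer would, in place of code of your own. Each camera call takes 0.05 s, during which the arm holds its last target.

## Working session

There is one attempt and no reset: what is moved stays moved. The work goes in short steps, Python scripts to look and compute and a tool call to move; the robot and the scene stay as the last step left them, time stands still between calls to the robot, and variables do not carry over. Pictures are saved under pics/ and viewed, and the job is handed in when it is done.

Besides the shell and the picture viewer there is one more tool, called after "Call:" as name(argument=value, ...), one argument or row to a line, values as JSON. drive_tool: Moves the arm, as the interface text tells. Its arguments: {"type":"object","properties":{"steps":{"type":"array","items":{"type":"array","items":{"type":"number"}}},"squeeze":{"type":"number"}},"required":["steps"]}

```bash
mkdir -p pics; ls; python3 - <<'E'
from rig import manip
import cv2
for n in("scene","top"):
    cv2.imwrite(f"pics/{n}0.png",manip.get_image(n))
    c=manip.get_calibration(n);print(n,c)
print(manip.get_state())
E
```

```text
pics
scene {'camera_matrix': array([[447.64206936,   0.        , 320.08503725],
       [  0.        , 447.64206936, 237.70143744],
       [  0.        ,   0.        ,   1.        ]]), 'rvec': array([ 2.13657186,  0.4746537 , -0.24268053]), 'tvec': array([-0.60940036, -0.03824047,  0.88423971])}
top {'camera_matrix': array([[550.46194514,   0.        , 319.33408039],
       [  0.        , 550.46194514, 241.09530347],
       [  0.        ,   0.        ,   1.        ]]), 'rvec': array([ 2.12644541, -2.17470929,  0.16661478]), 'tvec': array([0.09994061, 0.63977997, 1.07675319])}
{'clock': 0.1, 'qpos': array([-1.24003405e+00,  2.76560032e-01,  1.50604327e+00,  3.41580219e-05,
        1.36071154e+00, -1.21023598e-01]), 'qd': array([-0.00108873, -0.00179133, -0.00256227,  0.00283908, -0.00083004,
        0.00129184]), 'effort': array([ 1.45869770e-03, -4.17700410e+01, -2.46404654e+01, -1.56608808e-04,
        5.82120076e-03,  1.71531372e-05]), 'position': array([ 0.25086344, -0.51684663,  0.23049546]), 'ee_rot': array([-5.54782918e-04,  8.47515613e-01, -5.30769766e-01, -6.58767284e-04]), 'contact_force': array([ 0.15329427, -0.12595103,  0.15075715]), 'moment': array([-0.04358249,  0.02050789,  0.02236057]), 'width': 0.0853743019198871}
```

View pics/scene0.png

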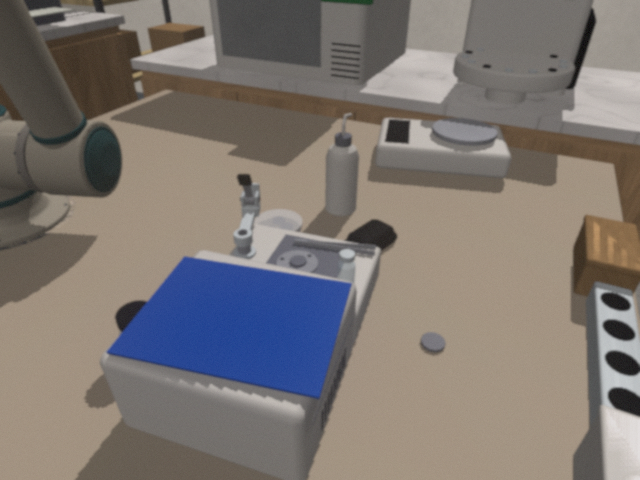

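View pics/top0.png

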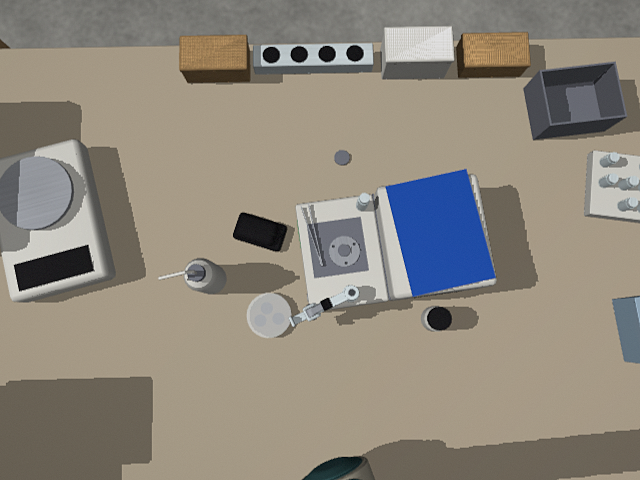

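```bash
cat > h.py <<'E'
from rig import manip
import cv2,numpy as np
C={n:manip.get_calibration(n) for n in("scene","top")}
def proj(n,P):
    c=C[n];return cv2.projectPoints(np.atleast_2d(np.float64(P)),c["rvec"],c["tvec"],c["camera_matrix"],None)[0][:,0]
def ray(n,uv):
    c=C[n];R=cv2.Rodrigues(c["rvec"])[0];d=R.T@np.linalg.inv(c["camera_matrix"])@[*uv,1];return -R.T@c["tvec"],d
def atz(n,uv,z):
    o,d=ray(n,uv);return o+d*(z-o[2])/d[2]
E
python3 - <<'E'
from h import *
for n in C: print(n,-cv2.Rodrigues(C[n]["rvec"])[0].T@C[n]["tvec"], proj(n,[[0,0,0],[.5,0,0],[.5,.2,0]]).round())
zs=dict(coupon=.073,spectrometer=.1,pressure_arm=.094,cam_lever=.13,nose=.1,vial=.1025,tweezers=.07,dish=.016,wash_bottle=.1,mouse=.03,jar=.072)
for n in C:
  for k,z in zs.items():
    for m in manip.masks_of(n,k)[:3]:
        print(n,k,round(m["conf"],2),np.round(m["location"],1),m["pixels"].sum(),atz(n,m["location"],z).round(4))
for n,(x,y,w,h) in dict(scene=(210,160,190,140),top=(240,170,160,180)).items():
    im=manip.get_image(n)[y:y+h,x:x+w]
    s=min(800/w,600/h)
    cv2.imwrite(f"pics/{n}1.png",cv2.resize(im,None,fx=s,fy=s,interpolation=cv2.INTER_CUBIC)[:600,:800])
E
```

```text
scene [ 0.86613679 -0.42205197  0.47580479] [[ 12. 218.]
 [222. 290.]
 [283. 227.]]
top [0.47990396 0.09833692 1.15703328] [[370. 568.]
 [362. 311.]
 [266. 313.]]
scene coupon 0.64 [433.7 340.5] 426 [ 0.8354 -0.0323  0.073 ]
scene coupon 0.58 [294.7 258.4] 151 [0.612  0.0394 0.073 ]
scene spectrometer 0.64 [249.6 346.8] 46803 [ 0.6579 -0.1526  0.1   ]
scene pressure_arm 0.74 [246.2 207.5] 1213 [0.4888 0.1037 0.094 ]
scene cam_lever 0.86 [246.3 187.1] 348 [0.4897 0.1084 0.13  ]
scene cam_lever 0.71 [345.7 245.3] 496 [0.6958 0.028  0.13  ]
scene cam_lever 0.32 [340.  177.4] 2466 [0.6132 0.2046 0.13  ]
scene nose 0.55 [245.7 208.8] 1165 [0.4962 0.0916 0.1   ]
scene vial 0.67 [348.2 264.4] 482 [0.7019 0.0245 0.1025]
scene tweezers 0.66 [342.7 244. ] 593 [0.6607 0.1073 0.07  ]
scene dish 0.86 [281.4 218.6] 755 [0.495  0.2049 0.016 ]
scene wash_bottle 0.76 [343.  178.1] 2453 [0.5973 0.2588 0.1   ]
scene mouse 0.68 [377.3 234. ] 977 [0.6841 0.2137 0.03  ]
scene jar 0.92 [126.7 315.4] 503 [ 0.4745 -0.1545  0.072 ]
scene jar 0.18 [247.6 206.7] 1226 [0.4677 0.1374 0.072 ]
top coupon 0.74 [340.
[... 174 characters left out ...]
rm 0.96 [323.9 306.9] 728 [0.5071 0.0803 0.094 ]
top cam_lever 0.51 [322.3 306.4] 178 [0.5072 0.0838 0.13  ]
top nose 0.61 [322.8 307.7] 879 [0.5055 0.0825 0.1   ]
top nose 0.16 [396.3 244.1] 21268 [ 0.6248 -0.0631  0.1   ]
top vial 0.58 [362.4 201.8] 193 [7.095e-01 1.000e-04 1.025e-01]
top vial 0.33 [320.4 308.5] 849 [0.5041 0.0872 0.1025]
top tweezers 0.54 [319.8 259. ] 12 [0.6024 0.0857 0.07  ]
top dish 0.76 [268.6 315.5] 1572 [0.4942 0.1929 0.016 ]
top wash_bottle 0.56 [203.6 275. ] 1335 [0.5731 0.3099 0.1   ]
top wash_bottle 0.49 [396.7 245.7] 21049 [ 0.6217 -0.0637  0.1   ]
top mouse 0.75 [257.  232.9] 1335 [0.6642 0.2141 0.03  ]
top jar 0.92 [434.  317.8] 643 [ 0.4816 -0.1349  0.072 ]
```

View pics/scene1.png

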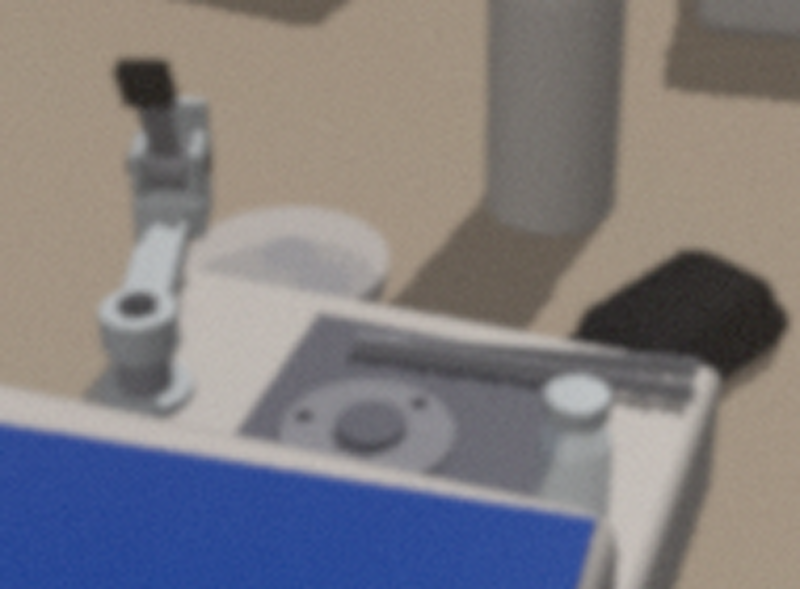

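View pics/top1.png

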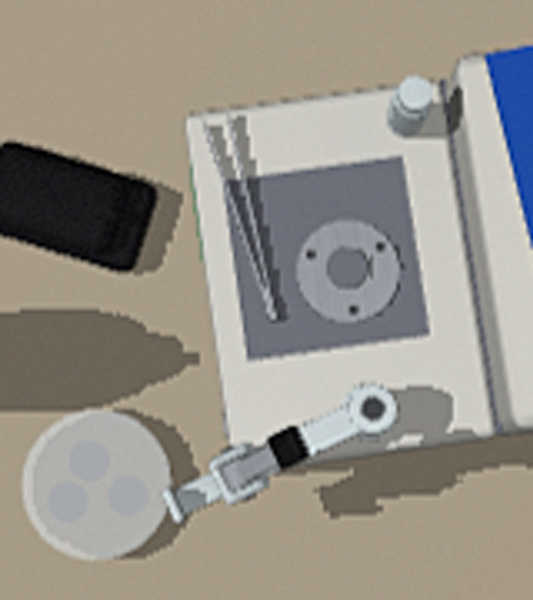

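```bash
cat >> h.py <<'E'
def spec(p,P):  # spec-frame pts (mm) -> world m
    x,y,th=p;P=np.atleast_2d(np.float64(P))/1000;c,s=np.cos(th),np.sin(th)
    return np.c_[x+c*P[:,0]-s*P[:,1],y+s*P[:,0]+c*P[:,1],P[:,2]]
def armpt(q,r,lat,z): # along arm r, lateral lat (towards home), z mm -> spec mm
    # arm dir = +y rotated ccw by q ; home side = cw
    d=np.array([-np.sin(q),np.cos(q)]);h=np.array([np.cos(q),np.sin(q)])
    a=np.array([0,-85])+r*d+lat*h;return [a[0],a[1],z]
def leverpt(q,a,l,up=0):
    # up: out of upper face, along lever l from the pin
    r=85-l*np.cos(a)+up*np.sin(a); z=112+l*np.sin(a)+up*np.cos(a); return armpt(q,r,0,z)
E
python3 - <<'E'
from h import *
from scipy.optimize import least_squares
obs=[("top",(344.7,251.3),(0,0,69)),("top",(379.5,187.5),(75,110,125)),("top",(495.5,284),(275,-110,125)),("top",(296.5,205),(-85,110,65)),("top",(477,173),(275,110,125))]
f=lambda p:np.concatenate([proj(n,spec(p,P))[0]-uv for n,uv,P in obs])
r=least_squares(f,[.612,.04,-1.5],loss="soft_l1");print(r.x,f(r.x).round(1))
p=r.x
q0=1.95
def g(v):
    q=v[0];return proj("top",spec(p,armpt(q,129,0,118)))[0]-(293,321)
rq=least_squares(g,[1.9]);print("q",rq.x,rq.fun,spec(p,armpt(rq.x[0],112,0,96)))
q=rq.x[0]
np.save("p.npy",np.r_[p,q])
for a in(.85,.95,1.05):print(a,[proj(n,spec(p,leverpt(q,a,58,4)))[0].round(1) for n in C])
for n,(x,y,w,h) in dict(scene=(100,160,300,300),top=(240,150,280,190)).items():
    im=cv2.imread(f"pics/{n}0.png");s=min(800/w,600/h)
    im=cv2.resize(im[y:y+h,x:x+w],None,fx=s,fy=s,interpolation=cv2.INTER_CUBIC)
    def poly(P,col,cl=True):
        cv2.polylines(im,[((proj(n,spec(p,P))+.5-(x,y))*s*16).astype(np.int32)],cl,col,1,cv2.LINE_AA,4)
    poly([(-85,-110,65),(75,-110,65),(75,110,65),(-85,110,65)],(0,255,0))
    poly([(275,-110,125),(75,-110,125),(75,110,125),(275,110,125)],(0,255,255))
    t=np.linspace(0,6.28,40)
    poly(np.c_[31*np.cos(t),31*np.sin(t),t*0+69],(0,0,255))
    poly([armpt(q,0,0,100),armpt(q,129,0,100),armpt(q,129,-10,118),armpt(q,129,10,118)],(255,0,255),False)
    poly([leverpt(q,.95,0),leverpt(q,.95,70)],(0,165,255),False)
    cv2.imwrite(f"pics/{n}2.png",im)
E
```

```text
[ 0.615661    0.03585285 -1.4514561 ] [-0.   0.6 -3.2 -0.9  4.2  1.2 -1.5 -0.4  1.3 -0.5]
q [1.86335004] [-2.61848959  1.18435449] [[0.48642687 0.12836578 0.096     ]]
0.85 [array([243.4, 184.1]), array([329.4, 303.5])]
0.95 [array([243.7, 180.6]), array([327. , 304.6])]
1.05 [array([244.1, 177.4]), array([324.5, 305.7])]
```

View pics/scene2.png

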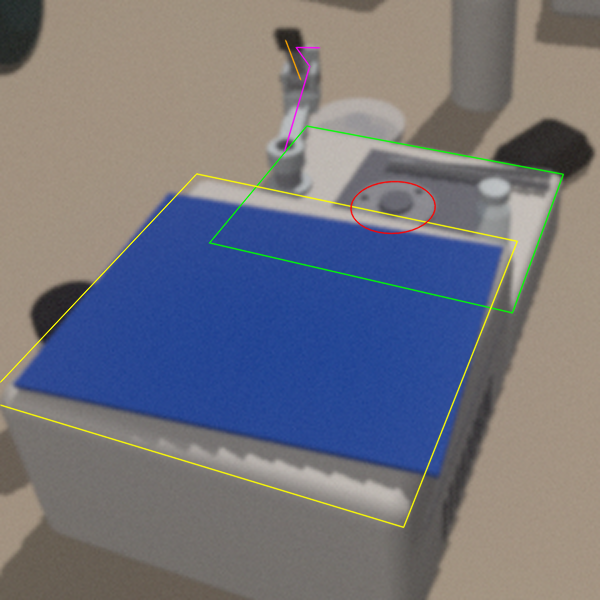

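View pics/top2.png

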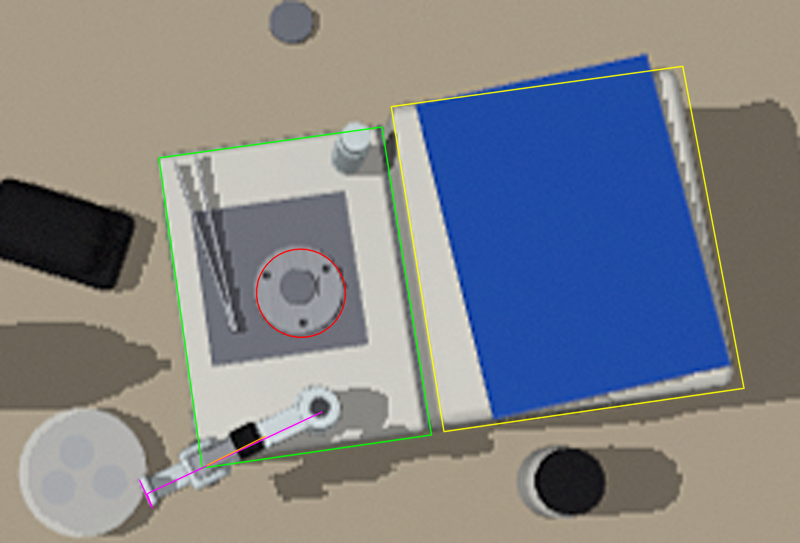

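```bash
python3 - <<'E'
from h import *
def tri(a,b):
    o1,d1=ray("top",a);o2,d2=ray("scene",b)
    s=np.linalg.lstsq(np.c_[d1,-d2],o2-o1,rcond=None)[0]
    return (o1+d1*s[0]).round(4),(o2+d2*s[1]).round(4)
s=800/190
S=lambda u,v:(u/s+210-.5,v/s+160-.5)
T=lambda u,v:(u/3.3333+240-.5,v/3.3333+170-.5)
print("hub",tri(T(372,408),S(138,305)))
print("coupon",tri(T(348,268),S(370,425)))
print("vial",tri(T(417,92),S(578,395)))
print("deckFL",tri(T(188,115),S(716,375)))
print("grip centre",tri(T(287,447),S(145,84)))
for n,(x,y,w,h) in dict(scene=(225,165,60,80),top=(280,275,90,60)).items():
    im=cv2.imread(f"pics/{n}0.png")[y:y+h,x:x+w];s=min(800/w,600/h)
    cv2.imwrite(f"pics/{n}3.png",cv2.resize(im,None,fx=s,fy=s,interpolation=cv2.INTER_CUBIC));print(s)
E
```

```text
hub (array([0.5341, 0.0279, 0.105 ]), array([0.5324, 0.0267, 0.105 ]))
coupon (array([0.6192, 0.0375, 0.0731]), array([0.6179, 0.0367, 0.073 ]))
vial (array([ 0.7101, -0.0008,  0.1411]), array([ 0.7088, -0.0014,  0.1409]))
deckFL (array([0.7164, 0.1315, 0.0632]), array([0.7137, 0.1303, 0.0625]))
grip centre (array([0.5112, 0.0783, 0.1629]), array([0.5093, 0.0769, 0.1629]))
7.5
8.88888888888889
```

View pics/scene3.png

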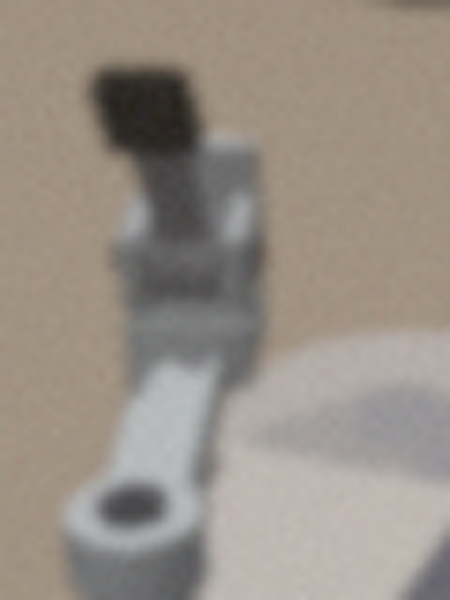

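View pics/top3.png

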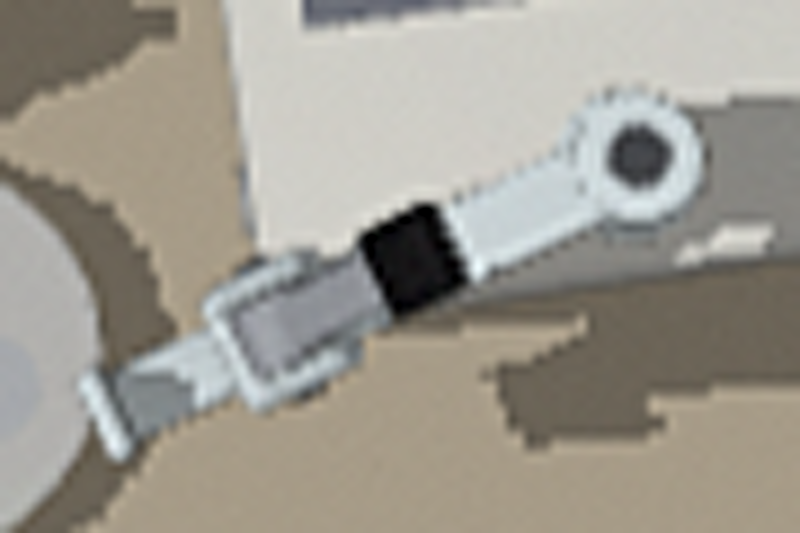

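```bash
cat >> h.py <<'E'
P=np.array([.618,.037,-1.4515]) # spectrometer pose
def tgt(q,r,lat,z):
    w=spec(P,armpt(q,r,lat,z))[0]
    psi=P[2]+q   # heading of home-side direction h
    return w,psi
def rel(w,psi):
    s=manip.get_state();a,b,c,d=s["ee_rot"]
    from scipy.spatial.transform import Rotation as Ro
    R=Ro.from_quat([b,c,d,a]).as_matrix()
    now=np.arctan2(R[1,0],R[0,0]);dp=(psi-now+np.pi)%(2*np.pi)-np.pi
    return np.r_[(R.T@(np.array(w)-s["position"])*1000).round(1),round(-dp,3)]
E
python3 - <<'E'
from h import *
from scipy.optimize import least_squares
g=lambda v:proj("top",spec(P,armpt(v[0],129,0,118)))[0]-(291.5,321.2)
r=least_squares(g,[1.9]);q=r.x[0];print(q,r.fun)
for a in(.85,.95,1.05):print(a,[proj(n,spec(P,leverpt(q,a,58,4)))[0].round(1) for n in C],spec(P,leverpt(q,a,58,4)))
print("hub",proj("top",spec(P,(0,-85,105))),proj("scene",spec(P,(0,-85,105))))
for z,lat in((230,-45),(83,-45),(83,-22.5)):
    t=tgt(q,113,lat,z);print(t,rel(*t))
E
```

```text
1.8775993695037674 [-1.34116769  0.62967338]
0.85 [array([244.6, 184.1]), array([328.9, 302.6])] [[0.51305123 0.07216368 0.1582142 ]]
0.95 [array([244.9, 180.6]), array([326.6, 303.7])] [[0.51107144 0.07652533 0.16150483]]
1.05 [array([245.2, 177.4]), array([324. , 304.9])] [[0.50896576 0.08116433 0.16430083]]
hub [[351.65873349 292.13413543]] [[243.00590718 232.04866429]]
(array([0.44592241, 0.11118044, 0.23      ]), np.float64(0.42609936950376737)) [-480.4   -449.7      1.3     -1.545]
(array([0.44592241, 0.11118044, 0.083     ]), np.float64(0.42609936950376737)) [-480.4   -449.8    148.3     -1.545]
(array([0.46641057, 0.12048019, 0.083     ]), np.float64(0.42609936950376737)) [-479.8   -472.2    148.3     -1.545]
```

Call:
drive_tool(
  steps=[
    [-34, -32, 0, -0.11, -1],
    [-68, -64, 0, -0.22, -1],
    [-102, -96, 0, -0.33, -1],
    [-136, -128, 0, -0.44, -1],
    [-170, -160, 0, -0.55, -1],
  ],
  squeeze=40,
)

```text
clock: 1.8
position: [0.321, -0.2928, 0.2314]
ee_rot: [0.0, 0.96, -0.279, 0.0]
contact_force: [1.3, 0.0, 0.6]
width: 0.0124
```

```bash
cat > st.py <<'E'
import sys
from h import *
s=manip.get_state();print(s["clock"],s["position"].round(4),s["contact_force"].round(2),s["width"],s["qpos"].round(2))
for a in sys.argv[1:]:
    print(a,rel(*tgt(*map(float,a.split(",")))))
E
python3 st.py 1.88,113,-45,230
```

```text
1.8 [ 0.321  -0.2928  0.2314] [1.26 0.03 0.64] 0.012423235965358503 [-0.9   0.06  1.78  0.    1.3  -0.34]
1.88,113,-45,230 [-111.    -407.8      1.4     -0.994]
```

Call:
drive_tool(
  steps=[
    [-12, -46, 0, -0.11, -1],
    [-24, -91, 0, -0.22, -1],
    [-37, -137, 0, -0.33, -1],
    [-50, -182, 0, -0.44, -1],
    [-62, -228, 0, -0.55, -1],
  ],
)

```text
clock: 2.3
position: [0.3909, -0.0653, 0.2318]
ee_rot: [0.0, 1.0, -0.006, 0.001]
contact_force: [0.6, -0.5, 0.1]
width: 0.0002
```

```bash
python3 st.py 1.88,113,-45,230
```

```text
2.3 [ 0.3909 -0.0653  0.2318] [ 0.6  -0.53  0.06] 0.00023551809166334013 [-0.34 -0.    1.84 -0.    1.3  -0.33]
1.88,113,-45,230 [  52.8  -176.9     1.7    -0.44]
```

Call:
drive_tool(
  steps=[
    [13, -44, 0, -0.11, -1],
    [26, -88, 0, -0.22, -1],
    [40, -132, 0, -0.33, -1],
    [53, -177, 0, -0.44, -1],
    [53, -177, 0, -0.44, -1],
  ],
)

```text
clock: 2.8
position: [0.4472, 0.1162, 0.2318]
ee_rot: [-0.001, 0.976, 0.217, 0.002]
contact_force: [-0.0, -0.1, -0.5]
width: 0.0002
```

```bash
python3 st.py 1.88,113,-45,83; python3 - <<'E'
from h import *
im=manip.get_image("top")[230:380,230:430]
cv2.imwrite("pics/top4.png",cv2.resize(im,None,fx=4,fy=4,interpolation=cv2.INTER_CUBIC))
E
```

```text
2.8 [0.4472 0.1162 0.2318] [-0.02 -0.07 -0.51] 0.00022490216364920416 [ 0.1   0.1   1.73  0.    1.31 -0.34]
1.88,113,-45,83 [-4.200e+00  4.200e+00  1.488e+02  8.000e-03]
```

View pics/top4.png

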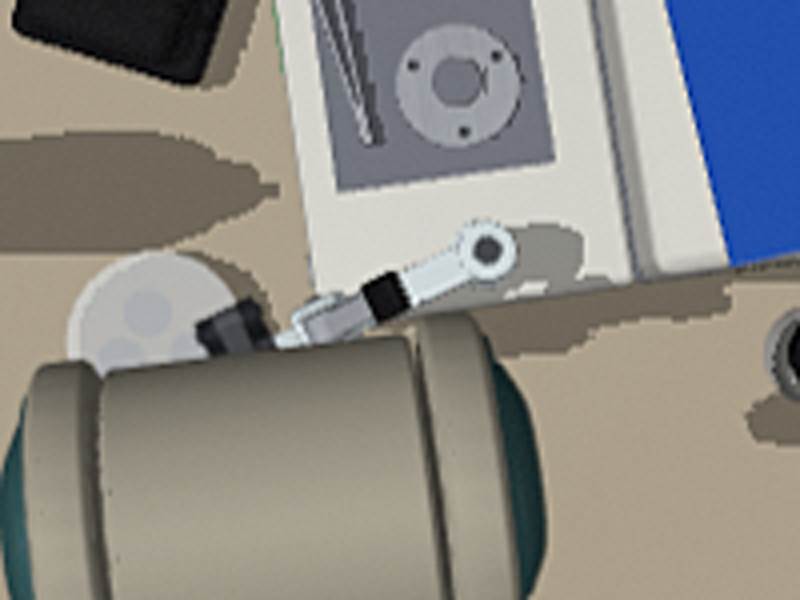

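```bash
python3 - <<'E'
from h import *
s=manip.get_state()["position"]
for dz in(0,.03,.07,.1,.15):print(dz,proj("top",s+[0,0,dz]))
print(proj("top",spec(P,armpt(1.88,129,0,118))))
im=manip.get_image("scene")[100:280,180:420]
cv2.imwrite("pics/scene4.png",cv2.resize(im,None,fx=3.3,fy=3.3,interpolation=cv2.INTER_CUBIC))
E
```

```text
0 [[306.07605333 342.24291757]]
0.03 [[305.78192239 342.94310931]]
0.07 [[305.35746411 343.95355106]]
0.1 [[305.01195608 344.77604822]]
0.15 [[304.37630779 346.28923714]]
[[290.22992347 321.9806225 ]]
```

View pics/scene4.png

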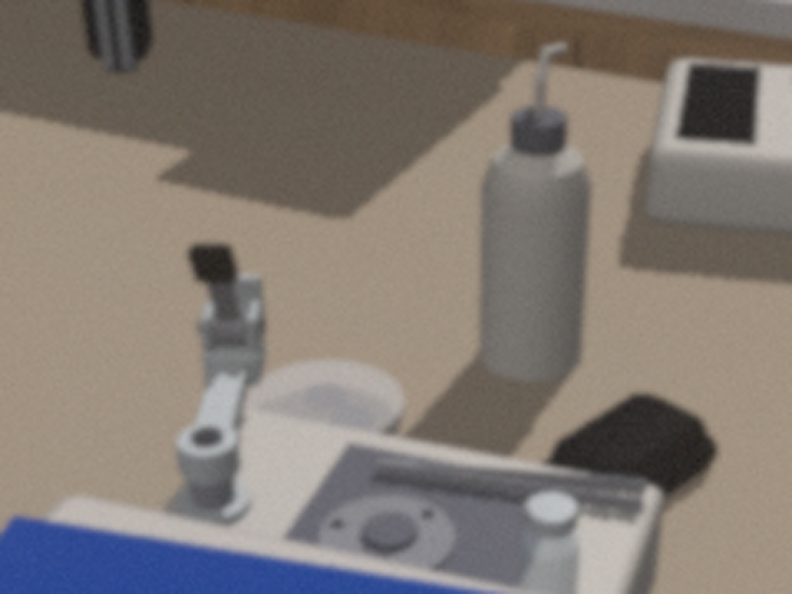

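Call:
drive_tool(
  steps=[
    [-4, 4, 45, 0, -1],
    [-4, 4, 90, 0, -1],
    [-4, 4, 125, 0, -1],
    [-4, 4, 149, 0, -1],
    [-4, 4, 149, 0, -1],
  ],
)

```text
clock: 3.4
position: [0.4407, 0.1043, 0.0799]
ee_rot: [0.001, 0.977, 0.213, -0.004]
contact_force: [0.1, -0.4, 0.0]
width: -0.0
```

```bash
python3 st.py 1.88,113,-45,83; python3 - <<'E'
from h import *
print(proj("scene",manip.get_state()["position"]))
for n,(x,y,w,h) in dict(scene=(190,130,120,120)).items():
    im=manip.get_image(n)[y:y+h,x:x+w]
    cv2.imwrite("pics/scene5.png",cv2.resize(im,None,fx=5,fy=5,interpolation=cv2.INTER_CUBIC))
E
```

```text
3.4 [0.4407 0.1043 0.0799] [ 0.14 -0.36  0.05] -2.8231646092350943e-05 [ 0.08  0.24  1.98 -0.    0.93 -0.35]
1.88,113,-45,83 [ 7.3 -3.9 -3.1 -0. ]
[[223.22268722 208.22285035]]
```

View pics/scene5.png

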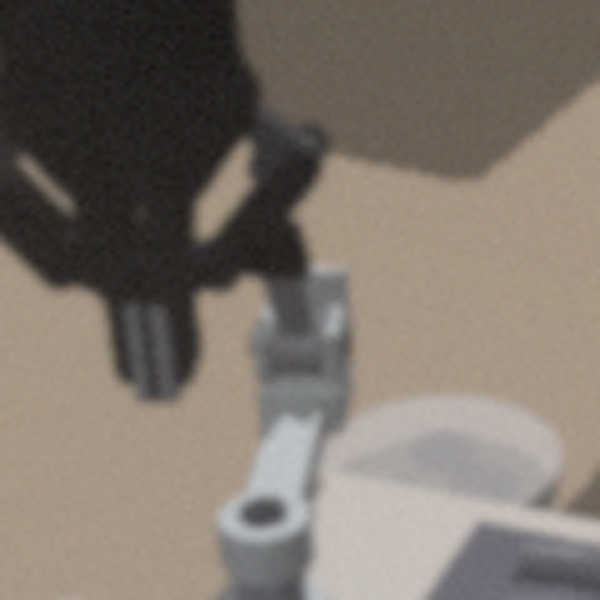

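```bash
python3 st.py 1.88,114,-26,86 1.88,114,-20,86 1.7,114,-22,86
```

```text
3.45 [0.4426 0.1048 0.0817] [0.41 0.67 0.88] 0.00021850146492457555 [ 0.08  0.24  1.98 -0.    0.93 -0.35]
1.88,114,-26,86 [24.4 -5.3 -4.3  0. ]
1.88,114,-20,86 [30.4 -5.3 -4.4  0. ]
1.7,114,-22,86 [49.2  -7.4  -4.4   0.18]
```

Call:
drive_tool(
  steps=[
    [8, -5, -4, 0, -1],
    [16, -5, -4, 0, -1],
    [22, -5, -4, 0, -1],
    [25, -5, -4, 0, -1],
    [25, -5, -4, 0, -1],
  ],
)

```text
clock: 3.95
position: [0.4641, 0.12, 0.0861]
ee_rot: [0.001, 0.977, 0.213, -0.001]
contact_force: [0.1, -0.1, -0.7]
width: 0.0002
```

```bash
python3 st.py 1.88,114,-20,86 1.8,114,-22,86 1.7,114,-22,86; python3 - <<'E'
from h import *
x,y,w,h=190,130,120,120
im=manip.get_image("scene")[y:y+h,x:x+w]
cv2.imwrite("pics/scene6.png",cv2.resize(im,None,fx=5,fy=5,interpolation=cv2.INTER_CUBIC))
E
```

```text
3.95 [0.4641 0.12   0.0861] [ 0.15 -0.1  -0.69] 0.00024116246572043992 [ 0.11  0.27  1.92 -0.    0.95 -0.32]
1.88,114,-20,86 [ 4.5e+00 -4.0e-01  1.0e-01  1.0e-03]
1.8,114,-22,86 [11.7   -1.8    0.1    0.081]
1.7,114,-22,86 [23.2   -2.5    0.1    0.181]
```

View pics/scene6.png

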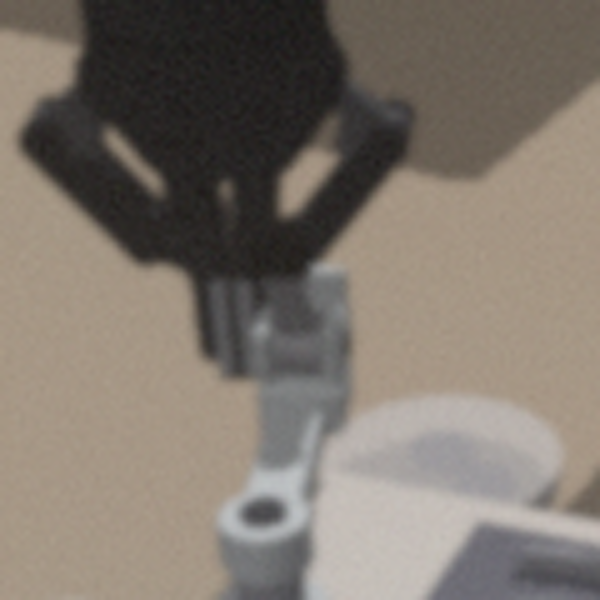

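Call:
drive_tool(
  steps=[
    [5, -1, 0, 0.03, -1],
    [10, -1, 0, 0.06, -1],
    [15, -2, 0, 0.11, -1],
    [20, -2, 0, 0.15, -1],
    [23, -2, 0, 0.18, -1],
  ],
)

```text
clock: 4.5
position: [0.482, 0.1315, 0.0854]
ee_rot: [0.001, 0.992, 0.124, -0.003]
contact_force: [-3.0, 0.6, 0.9]
width: -0.0003
```

```bash
cat > im.py <<'E'
import sys
from h import *
n,x,y,w,h,o=sys.argv[1:];x,y,w,h=map(int,(x,y,w,h))
im=manip.get_image(n)[y:y+h,x:x+w];f=min(800/w,600/h)
cv2.imwrite("pics/"+o,cv2.resize(im,None,fx=f,fy=f,interpolation=cv2.INTER_CUBIC))
E
python3 st.py 1.6,114,-22,86 1.5,114,-22,86 1.4,114,-22,86 1.3,114,-22,86; python3 im.py scene 190 130 150 120 scene7.png;python3 im.py top 230 230 200 150 top7.png
```

```text
4.5 [0.482  0.1315 0.0854] [-3.03  0.56  0.91] -0.00028135920848586146 [ 0.13  0.3   1.88 -0.    0.97 -0.12]
1.6,114,-22,86 [13.8   -1.6   -0.7    0.099]
1.5,114,-22,86 [25.4   -2.1   -0.7    0.199]
1.4,114,-22,86 [37.    -1.4   -0.8    0.299]
1.3,114,-22,86 [48.5    0.5   -0.9    0.399]
```

View pics/scene7.png

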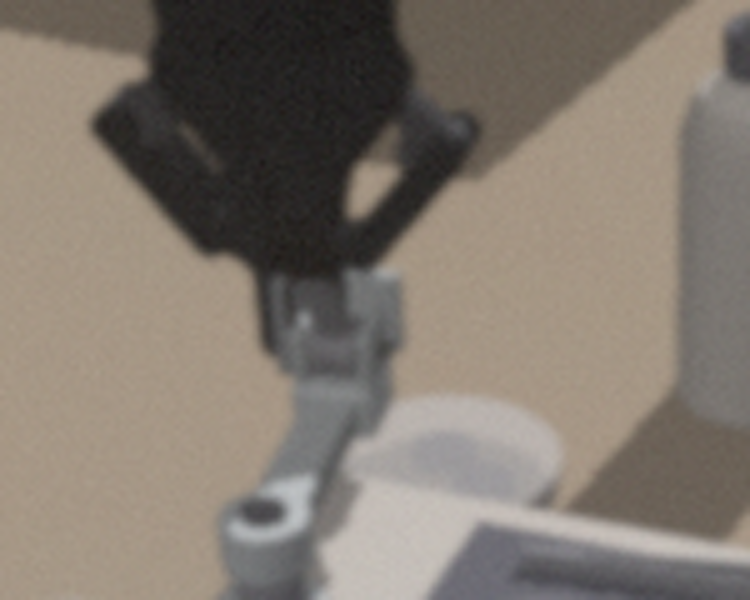

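View pics/top7.png

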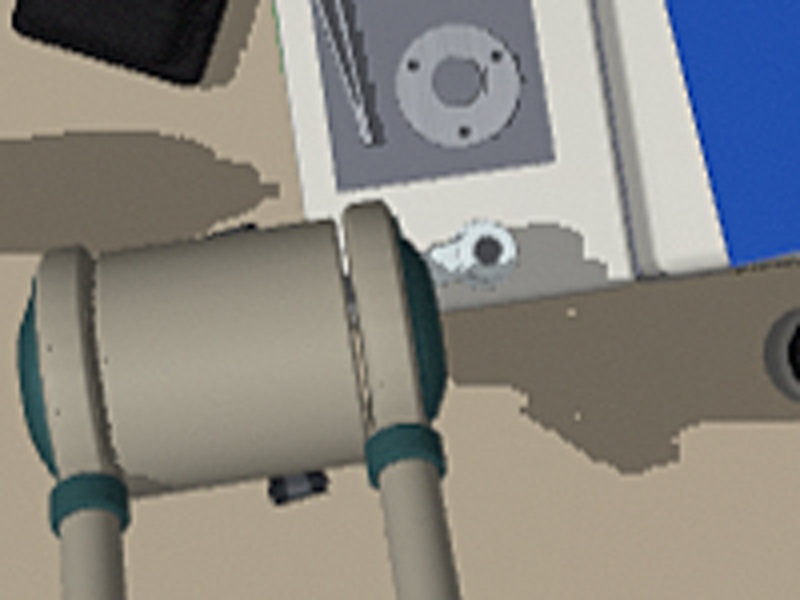

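Call:
drive_tool(
  steps=[
    [9, -1, 0, 0.08, -1],
    [19, -2, 0, 0.16, -1],
    [28, -2, 0, 0.24, -1],
    [37, -1, 0, 0.3, -1],
    [44, 0, 0, 0.36, -1],
  ],
)

```text
clock: 5.1
position: [0.5244, 0.1426, 0.0851]
ee_rot: [0.001, 0.998, -0.056, -0.003]
contact_force: [-3.1, 1.0, 2.5]
width: -0.0002
```

```bash
python3 st.py 1.3,114,-22,86 1.2,114,-22,86 1.1,114,-22,86 1.0,114,-22,86 .9,114,-22,86; python3 im.py scene 190 130 150 120 scene8.png
```

```text
5.1 [0.5244 0.1426 0.0851] [-3.06  1.02  2.53] -0.00018050789748129452 [ 0.14  0.36  1.78 -0.    1.01  0.25]
1.3,114,-22,86 [ 4.6   -0.9   -0.9    0.039]
1.2,114,-22,86 [16.1   -2.    -1.     0.139]
1.1,114,-22,86 [27.7   -2.1   -1.1    0.239]
1.0,114,-22,86 [39.3   -0.9   -1.1    0.339]
.9,114,-22,86 [50.7    1.4   -1.2    0.439]
```

View pics/scene8.png

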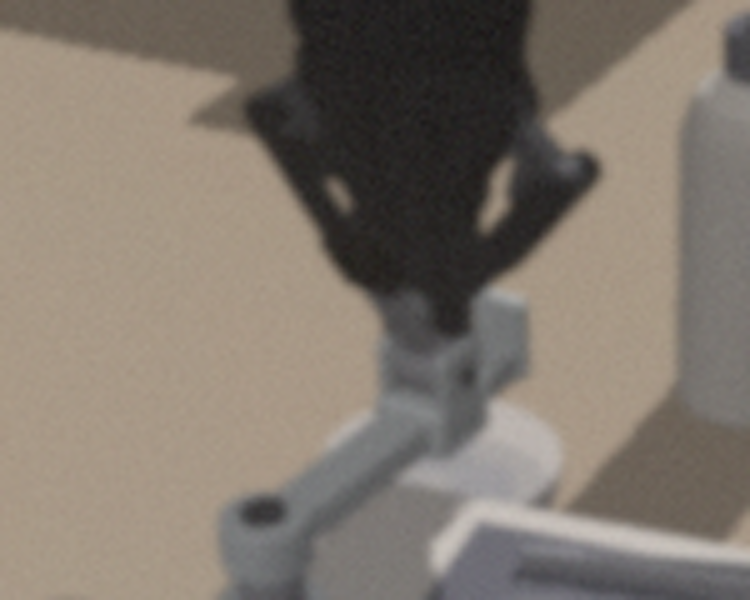

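Call:
drive_tool(
  steps=[
    [9, -1, -1, 0.08, -1],
    [18, -2, -1, 0.16, -1],
    [28, -2, -1, 0.24, -1],
    [37, -1, -1, 0.32, -1],
    [46, 0, -1, 0.4, -1],
  ],
)

```text
clock: 5.65
position: [0.5701, 0.1368, 0.0855]
ee_rot: [0.002, 0.967, -0.255, -0.003]
contact_force: [-3.6, 0.8, 1.0]
width: -0.0001
```

```bash
python3 st.py  .9,114,-22,87 .8,114,-22,87 .7,114,-22,87 .6,114,-22,87 .5,114,-22,87; python3 im.py scene 190 130 150 120 scene9.png
```

```text
5.65 [0.5701 0.1368 0.0855] [-3.59  0.79  1.01] -0.00010078764946384037 [ 0.12  0.41  1.69 -0.    1.05  0.63]
.9,114,-22,87 [ 4.6   -1.1   -1.6    0.036]
.8,114,-22,87 [16.1   -2.3   -1.6    0.136]
.7,114,-22,87 [27.7   -2.3   -1.7    0.236]
.6,114,-22,87 [39.3   -1.2   -1.8    0.336]
.5,114,-22,87 [50.7    1.    -1.8    0.436]
```

View pics/scene9.png

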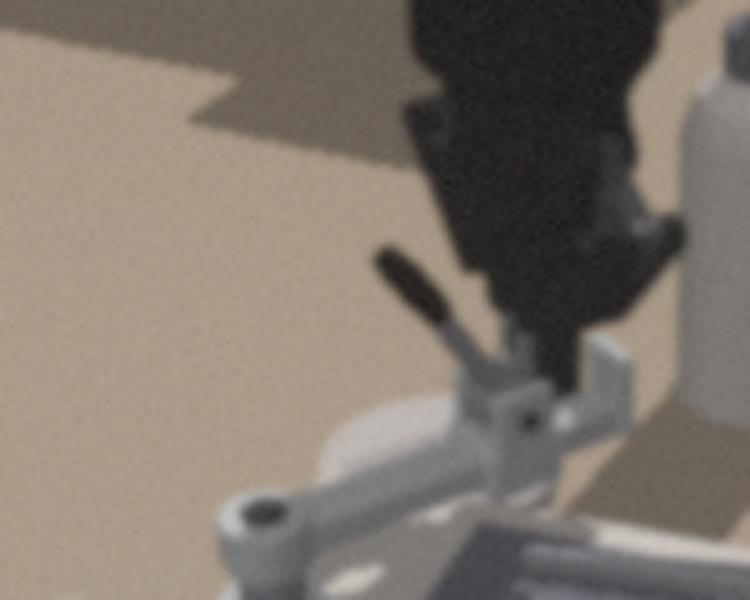

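Call:
drive_tool(
  steps=[
    [9, -1, -1, 0.08, -1],
    [18, -2, -1, 0.16, -1],
    [28, -2, -1, 0.24, -1],
    [37, -1, -1, 0.32, -1],
    [46, 0, -1, 0.4, -1],
  ],
)

```text
clock: 6.2
position: [0.6105, 0.1138, 0.0859]
ee_rot: [0.003, 0.896, -0.443, -0.003]
contact_force: [-2.0, -0.1, -0.1]
width: 0.0004
```

```bash
python3 st.py .5,114,-22,87 .4,114,-22,87 .3,114,-22,87 .2,114,-22,87 .1,114,-22,87 0,114,-22,87; python3 im.py scene 230 130 180 140 scene10.png
```

```text
6.2 [0.6105 0.1138 0.0859] [-1.99 -0.15 -0.06] 0.0003821387729533269 [ 0.07  0.46  1.61 -0.    1.09  0.99]
.5,114,-22,87 [ 4.1   -0.8   -1.1    0.033]
.4,114,-22,87 [15.7   -2.1   -1.2    0.133]
.3,114,-22,87 [27.3   -2.1   -1.2    0.233]
.2,114,-22,87 [38.8   -1.1   -1.2    0.333]
.1,114,-22,87 [50.2    1.2   -1.3    0.433]
0,114,-22,87 [61.3    4.5   -1.3    0.533]
```

View pics/scene10.png

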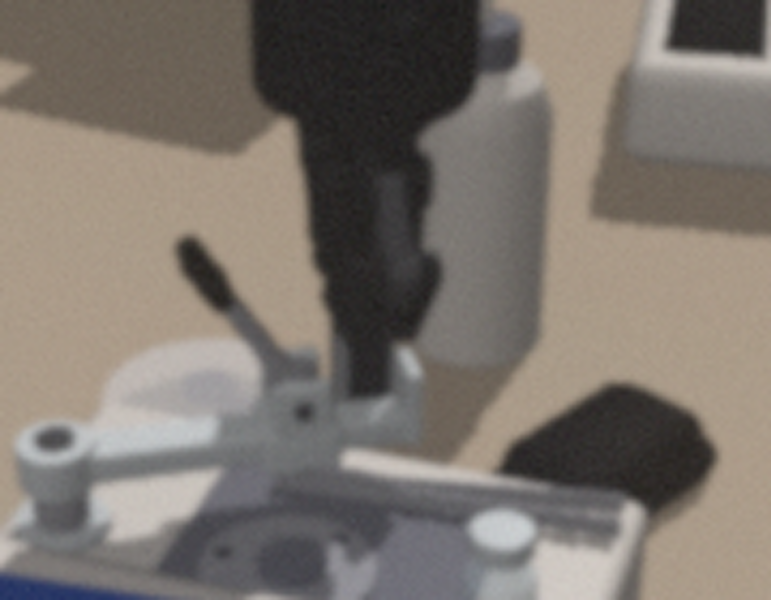

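Call:
drive_tool(
  steps=[
    [9, -1, -1, 0.08, -1],
    [18, -2, -1, 0.16, -1],
    [27, -2, -1, 0.23, -1],
    [36, -1, -1, 0.3, -1],
    [42, 0, -1, 0.35, -1],
  ],
)

```text
clock: 6.75
position: [0.6368, 0.0797, 0.0865]
ee_rot: [0.003, 0.805, -0.593, -0.002]
contact_force: [-2.3, 2.3, -1.3]
width: 0.0003
```

```bash
python3 st.py .1,114,-22,87 0.05,114,-22,87 0,114,-22,87; python3 im.py scene 230 130 180 140 scene11.png
```

```text
6.75 [0.6368 0.0797 0.0865] [-2.25  2.32 -1.35] 0.0002754159924254112 [ 0.02  0.48  1.56 -0.    1.11  1.29]
.1,114,-22,87 [ 7.2   -1.2   -0.5    0.082]
0.05,114,-22,87 [13.    -1.7   -0.5    0.132]
0,114,-22,87 [18.8   -1.9   -0.5    0.182]
```

View pics/scene11.png

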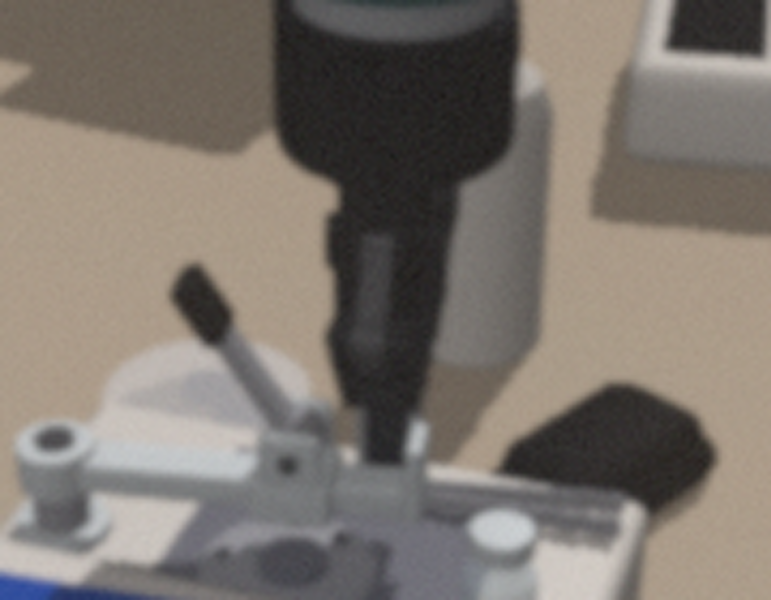

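Call:
drive_tool(
  steps=[
    [4, -1, 0, 0.05, -1],
    [8, -1, 0, 0.09, -1],
    [11, -2, 0, 0.12, -1],
    [14, -2, 0, 0.15, -1],
    [16, -2, 0, 0.18, -1],
  ],
)

```text
clock: 7.3
position: [0.644, 0.0642, 0.0866]
ee_rot: [0.003, 0.748, -0.664, -0.001]
contact_force: [-0.8, 2.3, -1.4]
width: -0.0001
```

```bash
python3 st.py 0,114,-22,87
```

```text
7.3 [0.644  0.0642 0.0866] [-0.78  2.26 -1.41] -8.46463158848788e-05 [-0.01  0.49  1.54 -0.    1.12  1.45]
0,114,-22,87 [ 1.9e+00  0.0e+00 -4.0e-01 -1.0e-03]
```

Call:
drive_tool(
  steps=[
    [2, 0, 0, 0, -1],
    [3, 0, 0, 0, -1],
    [4, 0, 0, 0, -1],
    [4, 0, 0, 0, -1],
  ],
)

```text
clock: 7.7
position: [0.6444, 0.0618, 0.0866]
ee_rot: [0.002, 0.748, -0.664, -0.002]
contact_force: [-1.3, 5.4, -0.9]
width: -0.0001
```

```bash
python3 st.py 0,114,-22,87;python3 im.py scene 230 130 180 140 scene12.png
```

```text
7.7 [0.6444 0.0618 0.0866] [-1.25  5.4  -0.88] -0.00013520146858454518 [-0.01  0.49  1.54 -0.    1.12  1.44]
0,114,-22,87 [-0.5    0.2   -0.4   -0.001]
```

View pics/scene12.png

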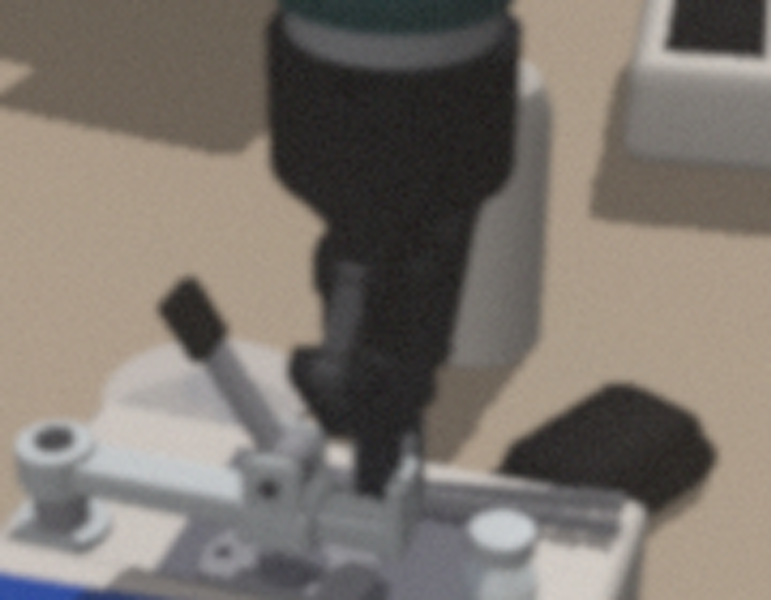

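Call:
drive_tool(
  steps=[
    [2, 0, 0, 0, -1],
    [3, 0, 0, 0, -1],
    [4, 0, 0, 0, -1],
    [4, 0, 0, 0, -1],
  ],
)

```text
clock: 8.15
position: [0.6445, 0.0617, 0.0866]
ee_rot: [-0.0, 0.747, -0.664, -0.005]
contact_force: [-1.0, 10.3, 0.2]
width: -0.0003
```

```bash
python3 st.py 0,114,-22,87
```

```text
8.15 [0.6445 0.0617 0.0866] [-0.95 10.34  0.16] -0.00027249879461311465 [-0.02  0.49  1.54  0.01  1.12  1.43]
0,114,-22,87 [-0.6    0.2   -0.4   -0.002]
```

Call:
drive_tool(
  steps=[
    [-10, 0, 0, 0, -1],
    [-30, 0, 0, 0, -1],
    [-35, 0, -40, 0, -1],
    [-35, 0, -85, 0, -1],
    [-35, 0, -125, 0, -1],
  ],
)

```text
clock: 8.65
position: [0.6415, 0.0953, 0.2138]
ee_rot: [0.0, 0.748, -0.664, -0.004]
contact_force: [0.3, -0.5, 0.1]
width: -0.0002
```

```bash
python3 st.py 0,54,-35,210 0,54,0,195; python3 im.py scene 210 130 220 165 scene13.png; python3 im.py top 280 180 160 120 top13.png
```

```text
8.65 [0.6415 0.0953 0.2138] [ 0.3  -0.46  0.15] -0.00023302452737654122 [0.04 0.4  1.36 0.   1.39 1.49]
0,54,-35,210 [ 2.02e+01  6.13e+01  4.00e+00 -1.00e-03]
0,54,0,195 [ 5.52e+01  6.12e+01  1.89e+01 -1.00e-03]
```

View pics/scene13.png

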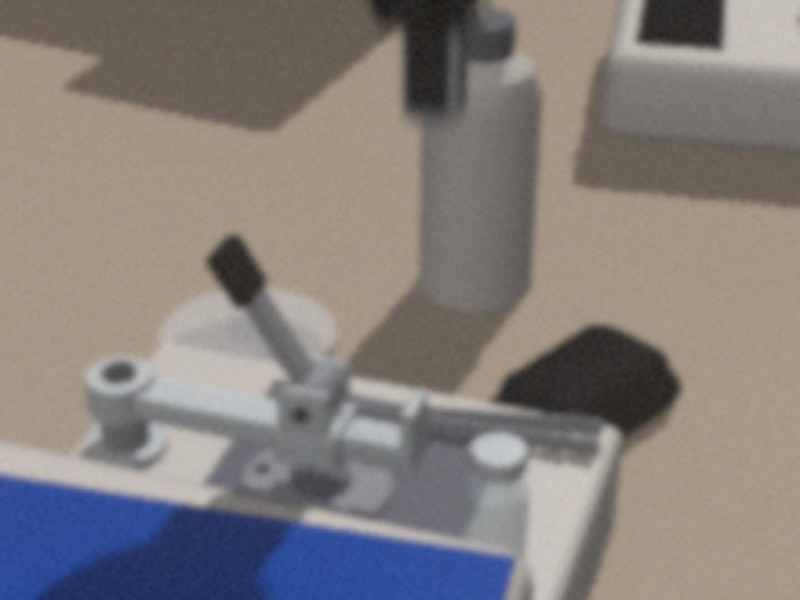

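View pics/top13.png

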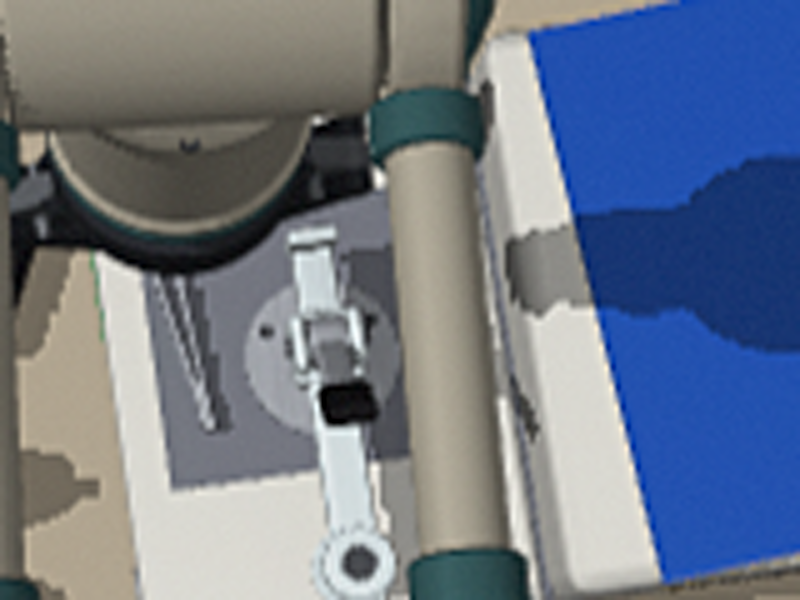

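```bash
python3 - <<'E'
from h import *
for q in(0,.03):
  print(q,"tab",proj("top",spec(P,armpt(q,128,0,118)))," obs", (313/5+279.5,234/5+179.5))
  for a in(.9,1.0,1.05):print(a,proj("top",spec(P,leverpt(q,a,58,5.5))),proj("scene",spec(P,leverpt(q,a,58,0))),"obs",(347/5+279.5,402/5+179.5),(238/3.636+209.5,270/3.636+129.5))
E
```

```text
0 tab [[342.07685383 225.4583027 ]]  obs (342.1, 226.3)
0.9 [[349.29734006 261.46445843]] [[271.55907951 206.89429794]] obs (348.9, 259.9) (274.95654565456545, 203.75742574257424)
1.0 [[348.98247101 258.55960679]] [[274.58392566 205.34291318]] obs (348.9, 259.9) (274.95654565456545, 203.75742574257424)
1.05 [[348.80952616 257.05866213]] [[276.19608537 204.68943506]] obs (348.9, 259.9) (274.95654565456545, 203.75742574257424)
0.03 tab [[340.10013117 225.76493862]]  obs (342.1, 226.3)
0.9 [[348.4318097  261.60053367]] [[271.96367908 206.37422751]] obs (348.9, 259.9) (274.95654565456545, 203.75742574257424)
1.0 [[348.03301113 258.70871899]] [[275.02347193 204.77313429]] obs (348.9, 259.9) (274.95654565456545, 203.75742574257424)
1.05 [[347.81648067 257.2145339 ]] [[276.65353536 204.09336154]] obs (348.9, 259.9) (274.95654565456545, 203.75742574257424)
```

Call:
drive_tool(
  steps=[
    [20, 30, 4, 0, -1],
    [45, 55, 4, 0, -1],
    [55, 61, 10, 0, -1],
    [55, 61, 19, 0, -1],
    [55, 61, 24, 0, -1],
  ],
)

```text
clock: 9.25
position: [0.5915, 0.0337, 0.1932]
ee_rot: [-0.004, 0.747, -0.664, 0.001]
contact_force: [0.6, 0.2, -0.9]
width: 0.0
```

```bash
python3 st.py 0,54,0,174 0,45,0,166 0,37,0,156 0,31,0,145 0,27,0,132 0,25,0,118; python3 im.py scene 210 130 220 165 scene14.png
```

```text
9.25 [0.5915 0.0337 0.1932] [ 0.55  0.16 -0.91] 4.822939452162872e-05 [-0.06  0.32  1.54  0.01  1.28  1.39]
0,54,0,174 [-0.00e+00  4.50e+00  1.92e+01 -1.00e-03]
0,45,0,166 [ 0.00e+00  1.35e+01  2.71e+01 -1.00e-03]
0,37,0,156 [ 1.00e-01  2.16e+01  3.71e+01 -1.00e-03]
0,31,0,145 [ 1.00e-01  2.77e+01  4.80e+01 -1.00e-03]
0,27,0,132 [ 2.00e-01  3.18e+01  6.10e+01 -1.00e-03]
0,25,0,118 [ 3.00e-01  3.39e+01  7.50e+01 -1.00e-03]
```

View pics/scene14.png

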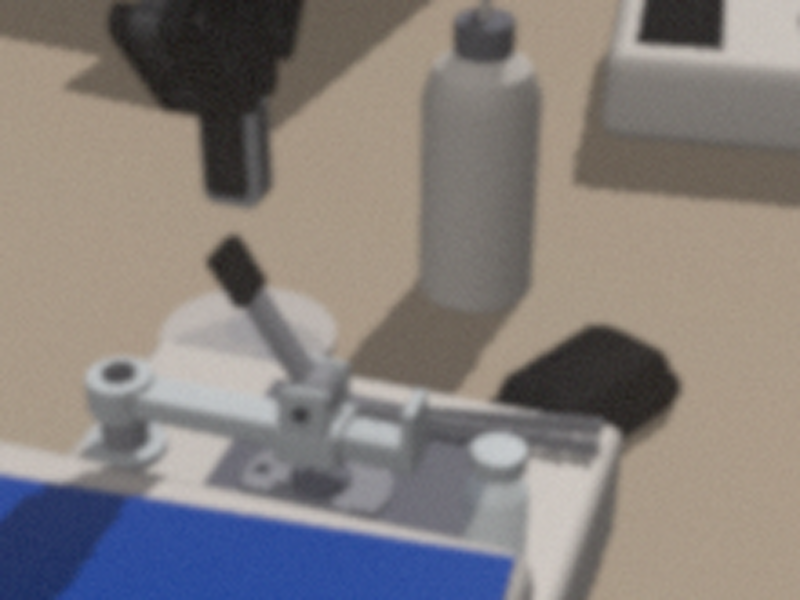

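Call:
drive_tool(
  steps=[
    [0, 4, 8, 0, -1],
    [0, 5, 14, 0, -1],
    [0, 6, 19, 0, -1],
    [0, 9, 23, 0, -1],
    [0, 13, 27, 0, -1],
  ],
)

```text
clock: 9.8
position: [0.5765, 0.033, 0.1671]
ee_rot: [-0.003, 0.748, -0.664, -0.001]
contact_force: [-6.1, -0.2, 11.4]
width: -0.0002
```

```bash
python3 st.py 0,45,0,166 0,37,0,156 0,31,0,145 0,27,0,132 0,25,0,118; python3 im.py scene 210 130 220 165 scene15.png
```

```text
9.8 [0.5765 0.033  0.1671] [-6.06 -0.2  11.36] -0.00024390741971860394 [-0.07  0.32  1.6   0.01  1.21  1.38]
0,45,0,166 [ 1.  -1.7  1.1 -0. ]
0,37,0,156 [ 1.   6.3 11.1 -0. ]
0,31,0,145 [ 1.1 12.4 22.1 -0. ]
0,27,0,132 [ 1.2 16.4 35.1 -0. ]
0,25,0,118 [ 1.2 18.4 49.1 -0. ]
```

View pics/scene15.png

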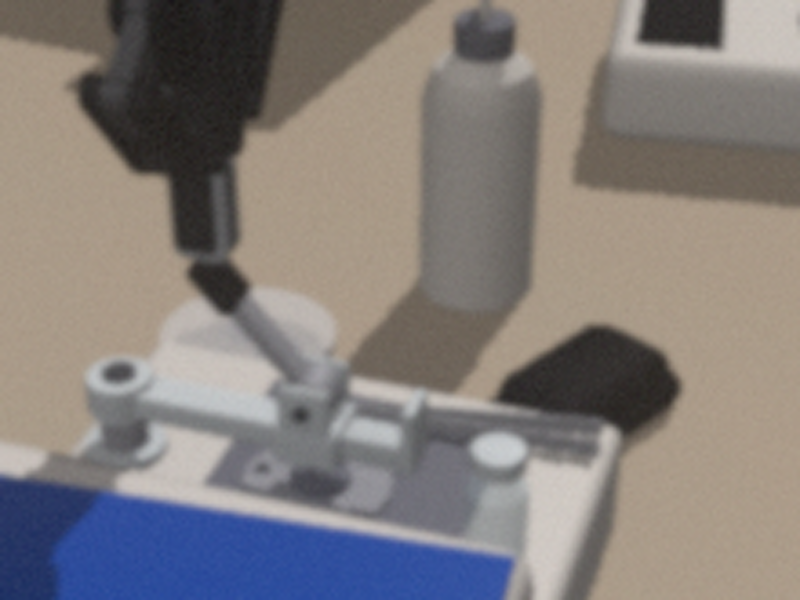

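Call:
drive_tool(
  steps=[
    [1, 0, 4, 0, -1],
    [1, 3, 8, 0, -1],
    [1, 6, 13, 0, -1],
    [1, 9, 18, 0, -1],
    [1, 11, 23, 0, -1],
  ],
)

```text
clock: 10.35
position: [0.5649, 0.0309, 0.143]
ee_rot: [-0.002, 0.748, -0.664, -0.001]
contact_force: [0.4, -0.5, 2.8]
width: -0.0
```

```bash
python3 st.py 0,31,0,145 0,27,0,132 0,25,0,118; python3 im.py scene 210 130 220 165 scene16.png
```

```text
10.35 [0.5649 0.0309 0.143 ] [ 0.37 -0.46  2.84] -4.768192321450227e-05 [-0.07  0.32  1.66  0.01  1.15  1.38]
0,31,0,145 [ 0.3  0.5 -2.   0. ]
0,27,0,132 [ 0.3  4.6 11.   0. ]
0,25,0,118 [ 0.4  6.6 25.   0. ]
```

View pics/scene16.png

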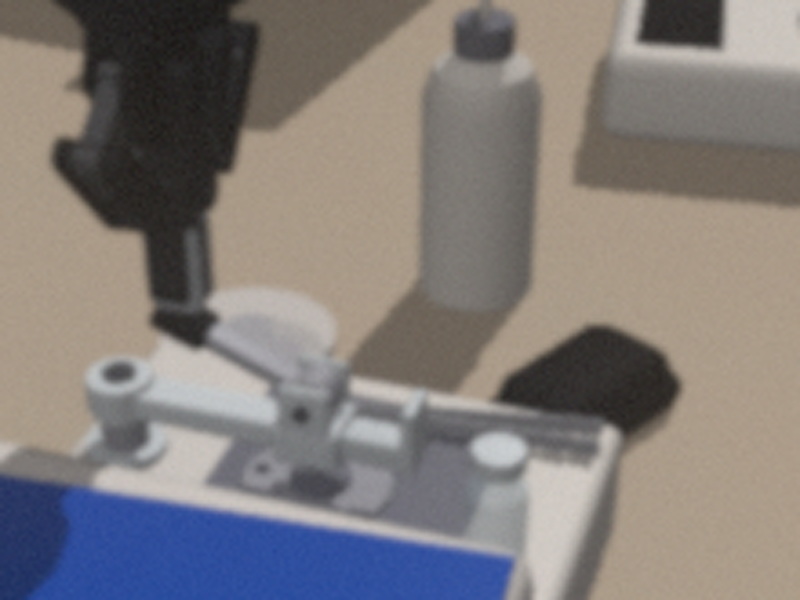

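Call:
drive_tool(
  steps=[
    [0, 1, 5, 0, -1],
    [0, 3, 10, 0, -1],
    [0, 4, 15, 0, -1],
    [0, 5, 20, 0, -1],
    [0, 6, 24, 0, -1],
  ],
)

```text
clock: 10.9
position: [0.5589, 0.0303, 0.1177]
ee_rot: [-0.002, 0.748, -0.664, -0.001]
contact_force: [0.5, 0.2, 2.7]
width: -0.0005
```

```bash
python3 st.py 0,25,0,118
```

```text
10.9 [0.5589 0.0303 0.1177] [0.46 0.22 2.68] -0.0005339876376858695 [-0.07  0.34  1.71  0.01  1.09  1.37]
0,25,0,118 [ 0.3  0.5 -0.3 -0. ]
```

Call:
drive_tool(
  steps=[
    [0, 0, 1, 0, -1],
    [0, 0, 2, 0, -1],
    [0, 0, 3, 0, -1],
    [0, 0, 3, 0, -1],
  ],
)

```text
clock: 11.3
position: [0.5588, 0.0303, 0.1169]
ee_rot: [-0.003, 0.748, -0.664, -0.001]
contact_force: [-3.9, -0.1, 15.7]
width: 0.0001
```

```bash
python3 st.py 0,25,0,118
```

```text
11.3 [0.5588 0.0303 0.1169] [-3.89 -0.15 15.68] 0.00011464214494833505 [-0.07  0.34  1.71  0.01  1.09  1.37]
0,25,0,118 [ 0.3  0.5 -1.1  0. ]
```

Firm stop at 117 mm (15.7 N). Retreat straight up and away.

Call:
drive_tool(
  steps=[
    [0, 0, -5, 0, -1],
    [0, 0, -30, 0, -1],
    [0, 0, -70, 0, -1],
    [0, 0, -110, 0, -1],
    [0, 0, -130, 0, -1],
  ],
)

```text
clock: 11.8
position: [0.5592, 0.0296, 0.2499]
ee_rot: [-0.004, 0.748, -0.664, 0.0]
contact_force: [0.9, 0.5, 0.1]
width: 0.0001
```

Call:
drive_tool(
  steps=[
    [0, 45, 0, 0, -1],
    [0, 90, 0, 0, -1],
    [0, 130, 0, 0, -1],
    [0, 150, 0, 0, -1],
    [0, 150, 0, 0, -1],
  ],
)

```text
clock: 12.3
position: [0.4065, 0.0119, 0.2485]
ee_rot: [-0.003, 0.748, -0.664, -0.001]
contact_force: [-0.2, -1.3, 0.5]
width: 0.0002
```

```bash
python3 st.py; python3 im.py scene 210 130 220 165 scene17.png;python3 im.py top 220 140 280 210 top17.png; python3 - <<'E'
from h import *
for n in C:
    c=proj(n,spec(P,[armpt(0,128,0,118),armpt(0,85,0,112),armpt(0,27,0,117.5),armpt(0,0,0,105)]));print(n,c.round(1).tolist())
for k in("coupon",):
  for n in C: print(n,[(round(m["conf"],2),m["location"],atz(n,m["location"],.073)) for m in manip.masks_of(n,k)[:3]])
E
```

```text
12.3 [0.4065 0.0119 0.2485] [-0.15 -1.35  0.46] 0.00020143368232527088 [-0.15  0.    1.79  0.01  1.34  1.3 ]
scene [[325.8, 240.6], [296.9, 238.6], [259.1, 228.2], [243.0, 232.0]]
top [[342.1, 225.5], [345.2, 247.9], [350.0, 277.6], [351.7, 292.1]]
scene [(0.57, [429.7, 344.3], array([ 0.83246656, -0.04011105,  0.073     ])), (0.56, [294.6, 261.1], array([0.61492215, 0.03356039, 0.073     ])), (0.38, [282.3, 240.0], array([0.57259399, 0.07304447, 0.073     ]))]
top [(0.45, [341.1, 158.8], array([0.80619525, 0.03767847, 0.073     ]))]
```

View pics/scene17.png

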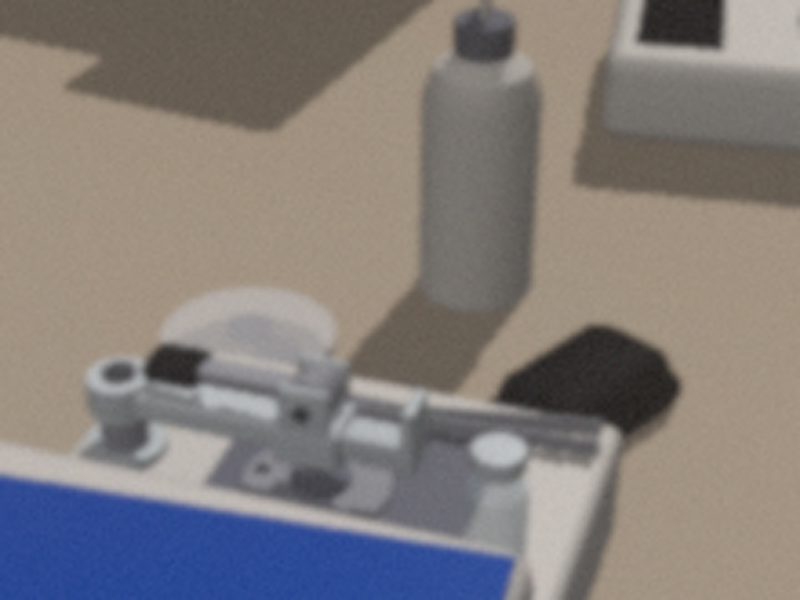

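View pics/top17.png

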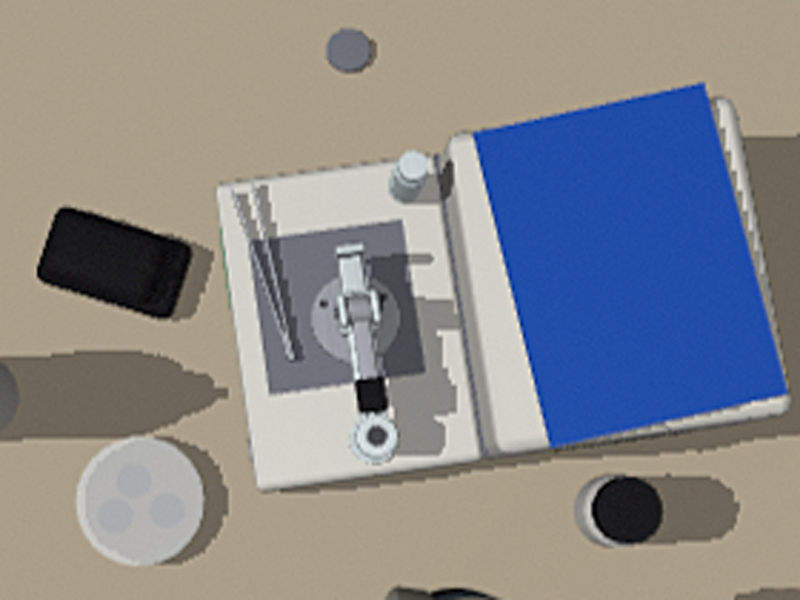

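```bash
python3 -c "
from rig import manip
print(manip.sign_off())"
```

```text
the job is handed in; nothing more can be done
None
```

The pressure arm is home over the coupon and its cam lever is fully down. I handed the job in after about 12.5 s of robot time, with the gripper clear of everything.

- **Pressure arm:** I pushed it round by the nose with the outside of the shut fingers, from about 1.88 rad until it would go no further. At the stop, the push force rose from 5 to 10 N while the finger moved only 0.1 mm.
- **Cam lever:** I then pressed it down with the fingertips. It stopped firmly with the fingertips at 117 mm (117.5 mm expected), at 15.7 N.
- **Last pictures:** In the top view the arm's tab sits within about 1 px of where it should be at home. The lever lies flat along the strap, and I saw nothing else displaced.
- **Coupon:**
  - The top camera can't see it now because the arm covers it, and the detector there found only the larger loose disc.
  - The scene camera still finds it on the window, about 3 px from its first reading. I put that down to the arm hiding part of it.
  - I could not directly check the anvil's pressure on it.

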